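Take the warmer's contact temperature with a hand-held thermometer

ROBOT

A 6-joint arm with a two-finger parallel gripper is mounted at the origin on a cart in front of the work surface, level with it; the furniture and walls round the work are solid. World frame = base frame: x ahead of the robot, y to its left, z up, the work surface at z = 0. Lengths are in m, angles in rad, forces in N, time in s.
With the tool pointing down it reaches from about 0.35 to 0.775 m from the base axis. Payload 7.3 kg.
Tool frame: the origin (TCP) lies on the centre line of the jaws, within the pads' length; the fingertips stand 17 mm ahead of it and the grasp point (between the pads) lies 2 mm behind it (robot.tcp_to_tips is the distance from the TCP to the fingertips, in m); z points along the fingers, y is the line along which they close (so a half turn about z gives the same grasp; the last joint's range is limited). The gripper opens to 92 mm and grips with 3 to 60 N. Pads are 19 mm wide; open, the fingers measure 130 mm over their backs; the gripper's body (75 mm by 190 mm) begins 47 mm behind the grasp point.
Start: joints at [1.135, 0.342, 1.524, -0, 1.275, -0.146], TCP at [0.15, 0.503, 0.244] pointing down, gripper open.
Joint ranges: [-2.53, 2.53], [-0.77, 2.02], [0.04, 2.7], [-1, 4.14], [0.28, 2.66], [-3.11, 3.11]. Speed limits (rad/s): [2.57, 2.57, 3.14, 3.14, 3.14, 3.14].

INTERFACE

Orientations are given as [roll, pitch, yaw] about the fixed x, y, z axes, in that order (R = Rz(yaw) Ry(pitch) Rx(roll)).
In Python, from cell import robot gives the robot as it stands. The module is installed in compiled form; this text tells all that it offers.
- The arm moves only by the tool carry_out, never from a script. Its argument "commands" is a list of rows, each a list of 3 entries, a list of its own where there are three numbers: the shift along the tool's x, y, z in m, then the turn about the tool's z in rad, then the opening, from 0 (shut) to 1 (fully open). In form: [[[dx, dy, dz], yaw, claw], ...]. A call has 1 to 20 rows; each row shifts and turns the commanded pose from where the row before left it, along the tool's axes as they then stand; what a row does not reach is not made up. A row lasts 1/8 s, in which the tool goes at most 62.5 mm and 10.7 degrees, less where a joint would pass 70% of its speed; a pose out of reach is approached as far as the arm can. A call is refused whole if a number of a shift passes 0.0625 or a number of a turn 0.188, either way. A call with a gripper value outside its range is refused whole. The fingers move at their own pace and stop on an object; "newtons" is the grip in N (left out, the last holds). Time passes only in rows, so rows that do not move let the fingers close. It gives the time, the measured TCP pose, the force, the opening and the grip force at its end, in the units of the state.
- robot.observe(): the state, without advancing time (a new reading comes with each control period).
- robot.read_camera(name): name is "scene" or "top" or "wrist"; returns a dict with "pixels" (420x560x3 uint8, red, green, blue), "fx", "fy", "cx", "cy" (pixels), "view" (4x4, takes a point from world to camera coordinates); the wrist camera has in their place "T_tool_cam" (4x4, takes a point from camera to tool coordinates, whose origin is the TCP and whose axes are the flange's). Camera axes: x right, y up, looking along -z (the intrinsics and any distortion apply to the point x, -y, -z); pixel columns grow to the right and rows downward; lengths in m; the calibration is good to about 2 mm. A picture is of the moment at which its call begins: read the wrist's pose just before it. There is no depth.
- robot.hand_in(): hands the job in; it is judged then, once.
Trained networks look in a picture, given as the dict that the camera call returned (one of the last four; its "shot" number tells which), for a name from the list of things; names that differ only in an ending like _2 or _b are one class to them, and where a whole thing is asked for, a point or a joint stands for the part that bears it (a point fixed in the world has none). Each returns a list of dicts, best first, with "p" (0 to 1); they miss things now and then, are a little off and sometimes report something else, mostly with a low value. They report only what shows in the picture. A call takes as long as a camera call. They do not tell look-alikes from the thing itself.
- robot.find_in(picture, name): "at" ([column, row] in pixels, amid what is visible of it).
- robot.tip_of(picture, name): "at" ([column, row] in pixels: a listed point, or the origin of a listed thing).
The state is a dict: "time": time; "qpos": joint angles; "qvel": joint speeds; "joint_efforts": joint torques, N m; "tool_pos": TCP position; "tool_rot": TCP orientation; "contact_force": force on the tool from outside, world axes, zero at the start; "torque": the same for the moment, N m; "opening": finger opening in m; "grip_force": force on a finger pad.
Only numpy, scipy, OpenCV 4.12 (cv2) and the standard library are available. Lean on these libraries where they do the work, as an engineer would, in place of code of your own. Each camera call takes 0.05 s, during which the arm holds its last target. There are 200 camera calls.

TASK

Take the contact thermometer out of its rest and check the warmer: aim the nose straight into the sloping test port, centred and square to the sprung plate inside, and press the plate gently to about half of its travel, never to its stop. Hold it steady there for two seconds, then lay the thermometer back in its rest the way it lay. Leave everything else on the counter where it stands.

Things in the scene. Friction and masses are not known exactly. Their poses are not given: they have to be found in the camera images.
- probe: Contact thermometer, loose, 160 mm long, 60-110 g: flat grey handle 102 long x 26 wide x 22 mm high with a dark display on top, then a thin steel neck (10 mm dia, 45 mm free) ending in a flat round steel nose, 20 mm dia x 8 mm. x runs along it to the nose, y across its width, z out of the display side. Origin: under the middle of its length, at the underside.
- probe_grip (a point): Where to grasp the thermometer, across y (26 mm wide): on the centre line of the handle, half-way up (11 mm above the underside), 28 mm behind the body's origin. The handle runs from 52 mm behind this point to 50 mm ahead of it. Same axes as the body.
- probe_nose (a point): Centre of the flat front face of the thermometer's nose, on its centre line 108 mm ahead (+x) of probe_grip. The nose aims along x. Same axes.
- rest: White rest, fixed: base plate 100 x 60 x 8 mm with two upright saddles that carry the handle 30 mm above the counter. x points to the side where the nose sticks out, z up. Each saddle is 14 mm thick; between its cheeks is a seat about 33 mm wide; the cheeks flare outward (0.3 rad) up to 44 mm above the counter. Origin on the counter, 28 mm ahead (+x) of rest_grip.
- rest_grip (a point): Where probe_grip belongs when the thermometer is in its rest: 41 mm above the counter, midway between the saddles, whose middles are 38 mm behind and 38 mm ahead of it, so that 62 mm are free between them for fingers. At the start the thermometer may lie up to 4 mm off along x. Same axes as the rest.
- rest_nose_end (a point): Where the thermometer's nose belongs when it is in its rest: 108 mm ahead (+x) of rest_grip, same height and axes.
- warmer: Warmer, fixed: a white round pot 156 mm dia, 117 mm high over the knob of its steel lid, with a small console below the sloping test port at its front. Origin on the counter under the pot's axis; its front faces -x; z up.
- port_rim (a point): Centre of the open rim of the warmer's test port: a round collar, 64 mm inside and 72 mm outside dia. Rim centre 94 mm above the counter, 118 mm in front of the pot's axis. x points INTO the port along its axis, 0.5 rad (29 deg) below level; y is level, z lies up in the rim's plane. Inside, square to x, is the sprung plate; untouched its face is 8 to 22 mm behind the rim (varies, not measured).
- test_plate (a joint): Round flat sprung steel plate, 54 mm dia, centred in the port: how far it is pressed in, m. 0 untouched, 0.010 at its stop (full travel). It pushes back with about 2.3 N when it begins to move and 0.9 N more per mm: about 6.8 N at half travel, 11 N at the stop. It springs back when let go.
- gel_jar: Bystander: red jar with white lid, 88 mm dia x 87 mm, to the right at the back. Origin under its centre.
- trimmer: Bystander: black trimmer 125 x 25 x 21 mm lying near the front edge. Origin under its centre.
- cream_tube: Bystander: small white bottle, 29 x 42 x 85 mm, standing near the front edge in front of the basin. Origin under its centre.
- clipper: Bystander: black hair clipper 182 x 44 x 35 mm lying at the front left. Origin under its centre.
Mind the look-alikes: they are no part of the job. What is shaped like the rest but yellow is not meant.

How it is judged:
On the way:
1. the thermometer's nose is in the port, within 8 mm of the port's axis and square to the plate within 0.14 rad, and holds the plate pressed in by 2.5 to 7.5 mm, steady, for 1.2 s (value of joint test_plate between 0.0025 and 0.0075 m and x of probe_nose in the frame of port_rim between 0.005 and 0.034 m and y of probe_nose in the frame of port_rim between -0.008 and 0.008 m and z of probe_nose in the frame of port_rim between -0.008 and 0.008 m and angle between the x axis of probe_nose and the x axis of port_rim, either way round below 0.14 rad and linear speed of probe below 0.02 m/s), for 1.2 s.
At the end, for the whole second after the job is handed in: The thermometer lies at rest in its rest the way it lay (grip point within 15 mm and nose within 18 mm of where they belong, display side up within 0.15 rad), let go, and the plate has sprung back (distance between probe_grip and rest_grip below 0.015 m and distance between probe_nose and rest_nose_end below 0.018 m and angle between probe_grip's own z axis and vertical below 0.15 rad and linear speed of probe below 0.02 m/s and value of joint test_plate below 0.002 m); the robot touches nothing.
It fails at once if the plate is pressed to its stop (over 9.3 mm) (value of joint test_plate above 0.0093 m).
It fails at once if the gel jar is moved by more than 30 mm (distance of gel_jar from where it was at the start of the episode above 0.03 m).
It fails at once if the trimmer is moved by more than 30 mm (distance of trimmer from where it was at the start of the episode above 0.03 m).
It fails at once if the cream tube is moved by more than 30 mm (distance of cream_tube from where it was at the start of the episode above 0.03 m).
It fails at once if the clipper is moved by more than 30 mm (distance of clipper from where it was at the start of the episode above 0.03 m).
It also fails if it takes over 53 s, if anything falls off the work surface, if the arm or the gripper's body presses on something with over 40 N, if the wrist force passes 120 N, or if a joint passes its speed limit or range.

## Working session

There is one attempt and no reset: what is moved stays moved. The work goes in short steps, Python scripts to look and compute and a tool call to move; the robot and the scene stay as the last step left them, time stands still between calls to the robot, and variables do not carry over. Pictures are saved under pics/ and viewed, at most 13 in all, crops included, and the job is handed in when it is done.

Besides the shell and the picture viewer there is one more tool, called as name(argument=value, ...) on one line, values as JSON. carry_out: Moves the arm, as the interface text tells. Its arguments: {"type":"object","properties":{"commands":{"type":"array"},"newtons":{"type":"number"}},"required":["commands"]}

```bash
mkdir -p pics; python3 - <<'E'
from cell import robot
import cv2,numpy as np
s=robot.observe();print(s)
for c in ("scene","top"):
    p=robot.read_camera(c);cv2.imwrite(f"pics/{c}0.png",p["pixels"][:,:,::-1])
    print(c,p["fx"],p["fy"],p["cx"],p["cy"],np.round(p["view"],4).tolist(),[k for k in p])
    for n in ("probe_grip","probe_nose","rest","rest_grip","rest_nose_end","warmer","port_rim","gel_jar","trimmer","cream_tube","clipper"):
        print(n,[(np.round(d["at"],1).tolist(),round(d["p"],2)) for d in robot.tip_of(p,n)[:3]])
E
```

```text
{'time': 0.0, 'qpos': array([ 1.13501822e+00,  3.42707429e-01,  1.52503580e+00, -2.90138584e-05,
        1.27541771e+00, -1.46009386e-01]), 'qvel': array([ 0.00036829,  0.00113165,  0.00013903, -0.00084084,  0.00026852,
        0.0003251 ]), 'joint_efforts': array([-5.28955716e-04, -4.31245065e+01, -2.44221389e+01,  7.17392145e-02,
        5.58249000e-02, -9.34702939e-05]), 'tool_pos': array([0.14983056, 0.50275128, 0.24304634]), 'tool_rot': array([-3.14003702e+00, -2.00721851e-04,  2.85183225e+00]), 'contact_force': array([-0.1934499 ,  0.50377454, -0.37242422]), 'torque': array([-0.0250249 ,  0.00561481, -0.00743077]), 'grip_force': 0.0, 'opening': 0.09183273503364284}
scene 465.6781740614567 465.6781740614567 284.9063404412582 211.3399654416324 [[0.4181, -0.9083, -0.0131, -0.2332], [0.6929, 0.3096, 0.6512, -0.4736], [-0.5874, -0.2814, 0.7588, -0.8721], [0.0, 0.0, 0.0, 1.0]] ['pixels', 'fx', 'fy', 'cx', 'cy', 'view', 'shot']
probe_grip [([364.8, 300.0], 0.81)]
probe_nose [([389.9, 265.8], 0.62)]
rest [([308.8, 298.4], 0.73), ([369.1, 302.2], 0.71)]
rest_grip [([368.7, 300.7], 0.62)
[... 225 characters left out ...]
.2, 241.1], 0.68)]
top 476.8729570367896 476.8729570367896 285.830631541525 203.1966993347582 [[0.0205, -0.9998, -0.0055, 0.0071], [0.9923, 0.0196, 0.1221, -0.5929], [-0.122, -0.008, 0.9925, -1.2603], [0.0, 0.0, 0.0, 1.0]] ['pixels', 'fx', 'fy', 'cx', 'cy', 'view', 'shot']
probe_grip [([384.9, 253.9], 0.94)]
probe_nose [([390.7, 210.5], 0.64)]
rest [([333.0, 262.3], 0.93), ([383.4, 243.5], 0.71)]
rest_grip [([334.4, 271.8], 0.87), ([385.0, 253.9], 0.69)]
rest_nose_end []
warmer [([307.7, 170.9], 0.72)]
port_rim [([303.8, 215.3], 0.68)]
gel_jar [([384.2, 156.4], 0.58), ([303.3, 209.7], 0.41)]
trimmer [([270.1, 276.2], 0.74)]
cream_tube [([227.2, 262.6], 0.74)]
clipper [([162.3, 268.8], 0.96)]
```

View pics/scene0.png

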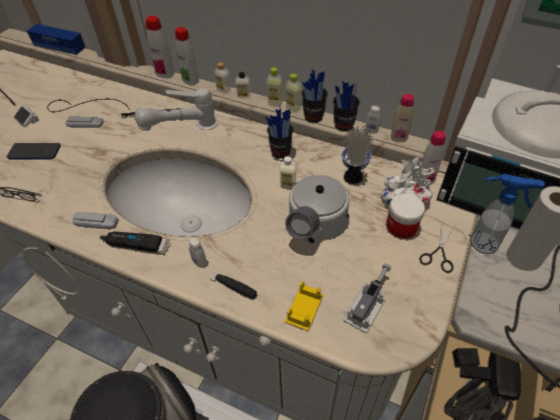

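View pics/top0.png

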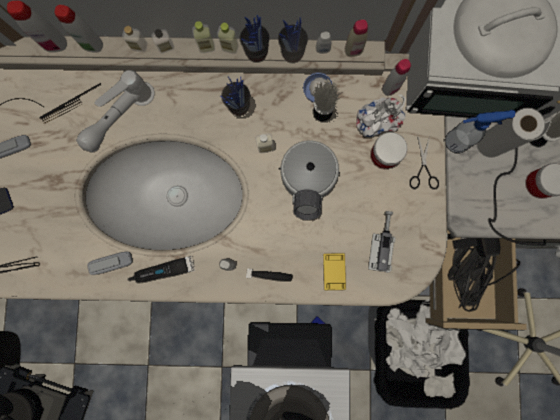

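```bash
cat > h.py <<'E'
import numpy as np
from scipy.spatial.transform import Rotation as R
def ray(p,at):
    V=np.array(p["view"]);d=np.array([(at[0]-p["cx"])/p["fx"],-(at[1]-p["cy"])/p["fy"],-1.])
    Rm=V[:3,:3];o=-Rm.T@V[:3,3];d=Rm.T@d;return o,d/np.linalg.norm(d)
def atz(p,at,z):
    o,d=ray(p,at);return o+d*(z-o[2])/d[2]
def tri(*pa):
    A=0;b=0
    for p,at in pa:
        o,d=ray(p,at);M=np.eye(3)-np.outer(d,d);A=A+M;b=b+M@o
    return np.linalg.solve(A,b)
E
python3 - <<'E'
from h import *
from cell import robot
np.set_printoptions(precision=4,suppress=True)
S=robot.read_camera("scene");T=robot.read_camera("top")
for n,a,b,z in (("grip",(364.8,300),(384.9,253.9),.041),("nose",(389.9,265.8),(390.7,210.5),.041),("rest",(369.1,302.2),(383.4,243.5),0),("rim",(300.7,226.6),(303.8,215.3),.094),("warmer",(314,215.8),(307.7,170.9),0),("yrest",(302,295.9),(334.4,271.8),.041),("jar",(401.3,228.4),(384.2,156.4),0)):
    print(n,tri((S,a),(T,b)),atz(S,a,z),atz(T,b,z))
E
```

```text
grip [ 0.4596 -0.2439  0.0523] [ 0.4651 -0.2409  0.041 ] [ 0.4609 -0.2483  0.041 ]
nose [ 0.5782 -0.2654  0.0392] [ 0.5772 -0.266   0.041 ] [ 0.5778 -0.2646  0.041 ]
rest [ 0.4893 -0.2507 -0.0002] [ 0.4881 -0.2488  0.    ] [ 0.4902 -0.2526  0.    ]
rim [ 0.5585 -0.035   0.0922] [ 0.5609 -0.0417  0.094 ] [ 0.5549 -0.0285  0.094 ]
warmer [ 0.6877 -0.0348 -0.0052] [ 0.6798 -0.0307  0.    ] [ 0.69   -0.0404  0.    ]
yrest [ 0.4105 -0.1118  0.0535] [ 0.4167 -0.1082  0.041 ] [ 0.4108 -0.1139  0.041 ]
jar [ 0.737  -0.2571 -0.0043] [ 0.7336 -0.2577  0.    ] [ 0.7359 -0.2559  0.    ]
```

The scene picture shows the thermometer in the white/grey rest at about (367,300), or (383,250) in the top view. The yellow look-alike rest is at (305,305). The port faces the robot at (301,222) in the scene and (307,205) from the top. I'll move above the thermometer for a close look.

carry_out(commands=[[[-0.037,-0.033,0],-0.14,1],[[-0.037,-0.033,0],0,1],[[-0.037,-0.033,0],0,1],[[-0.037,-0.033,0],0,1],[[-0.037,-0.033,0],0,1],[[-0.037,-0.033,0],0,1],[[-0.037,-0.033,0],0,1],[[-0.037,-0.033,0],0,1],[[-0.0126,-0.043,0],0,1],[[-0.0126,-0.043,0],0,1],[[-0.0126,-0.043,0],0,1],[[-0.0126,-0.043,0],0,1],[[-0.0126,-0.043,0],0,1],[[-0.0126,-0.043,0],0,1],[[-0.0126,-0.043,0],0,1],[[-0.0126,-0.043,0],0,1],[[-0.0126,-0.043,0],0,1],[[-0.0126,-0.043,0],0,1],[[0,0,0],0,1]])

```text
time: 3.68
tool_pos: [0.4581, -0.2528, 0.2432]
tool_rot: [-3.141, -0.0, 2.988]
contact_force: [-0.8, 0.9, 0.2]
opening: 0.0918
grip_force: 0.0
```

```bash
cat >> h.py <<'E'
np.set_printoptions(precision=4,suppress=True)
def wrist(robot):
    s=robot.observe();p=robot.read_camera("wrist")
    Tt=np.eye(4);Tt[:3,:3]=R.from_euler("xyz",s["tool_rot"]).as_matrix();Tt[:3,3]=s["tool_pos"]
    p["view"]=np.linalg.inv(Tt@np.array(p["T_tool_cam"]));return s,p
def proj(p,X):
    c=(np.array(p["view"])@np.append(X,1))[:3];return np.array([p["cx"]-p["fx"]*c[0]/c[2],p["cy"]+p["fy"]*c[1]/c[2]])
E
python3 - <<'E'
from h import *
from cell import robot
import cv2
s,p=wrist(robot);print(s,p["fx"],p["cx"],p["cy"],p["T_tool_cam"],p["shot"])
cv2.imwrite("pics/w1.png",p["pixels"][:,:,::-1])
for n,z in (("probe_grip",.041),("probe_nose",.041),("rest",0),("rest_grip",.041),("port_rim",.094)):
    for d in robot.tip_of(p,n)[:2]: print(n,np.round(d["at"],1),round(d["p"],2),atz(p,d["at"],z))
E
```

```text
{'time': 3.675, 'qpos': array([-0.6506,  0.3391,  1.53  , -0.0003,  1.2724, -2.0681]), 'qvel': array([ 0.0476, -0.0306,  0.0512,  0.0219,  0.0111,  0.0271]), 'joint_efforts': array([ -1.453 , -42.1728, -25.4874,  -0.3209,  -0.1447,  -0.307 ]), 'tool_pos': array([ 0.4581, -0.2528,  0.2432]), 'tool_rot': array([-3.1412, -0.    ,  2.9884]), 'contact_force': array([-0.8458,  0.9209,  0.2115]), 'torque': array([ 0.0726, -0.0089, -0.0011]), 'grip_force': 0.0, 'opening': 0.0918032435258383} 302.3258623072109 277.93689390070983 211.6162507944832 [[ 0.0008  0.957   0.2902  0.0786]
 [ 1.     -0.0006 -0.0008  0.001 ]
 [-0.0006  0.2902 -0.957  -0.14  ]
 [ 0.      0.      0.      1.    ]] 5
probe_grip [284.1 195. ] 0.58 [ 0.4643 -0.2452  0.041 ]
probe_nose [288.  275.7] 0.76 [ 0.5688 -0.2556  0.041 ]
rest [281.9 205. ] 0.9 [ 0.4873 -0.2507  0.    ]
rest [383.6 151.4] 0.61 [ 0.4378 -0.1149  0.    ]
rest_grip [398.1 130.4] 0.92 [ 0.4114 -0.1114  0.041 ]
rest_grip [287.5 192.1] 0.82 [ 0.4615 -0.2408  0.041 ]
port_rim [495.5 267.1] 0.62 [ 0.5629 -0.0346  0.094 ]
```

View pics/w1.png

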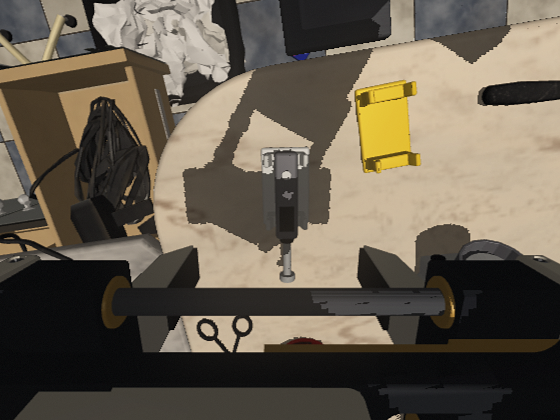

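carry_out(commands=[[[-0.005,0.01,0.03],0,1],[[0,0,0.045],0,1],[[0,0,0.038],0,1],[[0,0,0],0,1],[[0,0,0],0,1]])

```text
time: 4.6
tool_pos: [0.4654, -0.2411, 0.1323]
tool_rot: [-3.141, 0.002, 2.992]
contact_force: [0.0, 0.0, 0.5]
opening: 0.092
grip_force: 0.0
```

```bash
python3 - <<'E'
from h import *
from cell import robot
import cv2
s,p=wrist(robot);print(s["tool_pos"],s["tool_rot"],s["contact_force"])
cv2.imwrite("pics/w2.png",p["pixels"][:,:,::-1])
for n,z in (("probe_grip",.041),("probe_nose",.041),("rest",0),("rest_grip",.041),("rest_nose_end",.041)):
    for d in robot.tip_of(p,n)[:2]: print(n,np.round(d["at"],1),round(d["p"],2),atz(p,d["at"],z))
E
```

```text
[ 0.4654 -0.2411  0.1323] [-3.1406  0.0021  2.9925] [0.0485 0.0437 0.4525]
probe_grip [275.3 222.8] 0.78 [ 0.4664 -0.2423  0.041 ]
probe_nose [275.3 331.2] 0.69 [ 0.5695 -0.258   0.041 ]
rest [413.2 157.9] 0.9 [ 0.438  -0.1138  0.    ]
rest [275.2 219.1] 0.73 [ 0.4767 -0.2443  0.    ]
rest_grip [435.2 126.9] 0.94 [ 0.41   -0.1147  0.041 ]
```

View pics/w2.png

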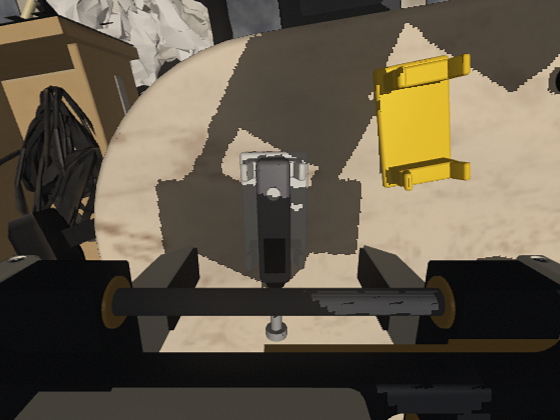

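The close view shows the probe running straight along column 275, with the tail at row 158, the handle front at row 283 and the nose at (276,331). It is parallel to the tool.

```bash
python3 - <<'E'
from h import *
from cell import robot
s,p=wrist(robot)
Rt=R.from_euler("xyz",s["tool_rot"]).as_matrix()
for n,a,z in (("tail",(274,158),.052),("front",(276,283),.052),("grip",(275.3,222.8),.041),("nose",(276,331),.041),("rest back",(274,152),.044),("base back left",(242,155),.008)):
    X=atz(p,a,z);print(n,X,Rt.T@(X-s["tool_pos"]))
E
```

```text
tail [ 0.413  -0.2351  0.052 ] [ 0.0523 -0.0017  0.0796]
front [ 0.5135 -0.249   0.052 ] [-0.0491 -0.0003  0.0797]
grip [ 0.4657 -0.2423  0.041 ] [-0.0008 -0.0009  0.0907]
nose [ 0.5683 -0.2574  0.041 ] [-0.1045 -0.0004  0.0908]
rest back [ 0.4096 -0.2347  0.044 ] [ 0.0558 -0.0017  0.0876]
base back left [ 0.4116 -0.2634  0.008 ] [ 0.0496 -0.0298  0.1236]
```

carry_out(commands=[[[0.001,-0.001,0.03],0,1],[[0,0,0.03],0,1],[[0,0,0.027],0,1],[[0,0,0],0,0.5],[[0,0,0],0,0],[[0,0,0],0,0],[[0,0,0],0,0],[[0,0,0],0,0]], newtons=15)

```text
time: 5.95
tool_pos: [0.4636, -0.2419, 0.0442]
tool_rot: [-3.141, 0.001, 2.992]
contact_force: [0.1, -0.3, -0.1]
opening: 0.0464
grip_force: 0.0
```

carry_out(commands=[[[0,0,0],0,0],[[0,0,0],0,0],[[0,0,0],0,0],[[0,0,0],0,0]], newtons=15)

```text
time: 6.45
tool_pos: [0.4634, -0.242, 0.0438]
tool_rot: [-3.141, 0.0, 2.992]
contact_force: [-0.6, -1.8, 1.1]
opening: 0.0263
grip_force: 15.0
```

carry_out(commands=[[[0,0,-0.02],0,0],[[0,0,-0.042],0,0],[[0,0,-0.042],0,0],[[0,0,-0.042],0,0],[[-0.0324,0.0224,0],0,0],[[-0.0324,0.0224,0],0,0],[[-0.0324,0.0224,0],0,0],[[-0.0324,0.0224,0],0,0],[[-0.0324,0.0224,0],0,0],[[0,0,0],0.175,0],[[0,0,0],0.175,0],[[0,0,0],0.175,0],[[0,0,0],0.175,0],[[0,0,0],0.175,0],[[0,0,0],0.175,0],[[0,0,0],0.175,0],[[0,0,0],0.175,0],[[0,0,0],0.175,0],[[0,0,0],0.175,0]], newtons=15)

```text
time: 8.82
tool_pos: [0.64, -0.1549, 0.1891]
tool_rot: [-3.14, -0.0, 1.236]
contact_force: [0.2, 0.1, -0.9]
opening: 0.0261
grip_force: 15.0
```

```bash
python3 - <<'E'
from h import *
from cell import robot
import cv2
s,p=wrist(robot);print(s["tool_pos"],s["tool_rot"],s["contact_force"],s["qpos"])
q=robot.read_camera("scene");t=robot.read_camera("top")
im=np.hstack([p["pixels"][:,:,::-1],cv2.resize(q["pixels"][110:320,240:460,::-1],(440,420))]);cv2.imwrite("pics/w3.png",cv2.resize(im,(800,336)))
for n in ("probe_grip","probe_nose","port_rim","warmer"):
    for c in (p,q,t):
        for d in robot.tip_of(c,n)[:1]: print(n,c["shot"],np.round(d["at"],1),round(d["p"],2),atz(c,d["at"],{"p":s["tool_pos"][2]-.004,"w":0,}.get(n[0] if n[1]!="o" else "x",.094)))
E
```

```text
[ 0.64   -0.1549  0.1891] [-3.1402 -0.0005  1.2361] [ 0.238   0.0666 -0.8896] [-0.354   0.6319  1.1951  0.0004  1.3159 -0.0194]
probe_grip 8 [280.8 279.3] 0.86 [ 0.6409 -0.157   0.1851]
probe_grip 9 [359.5 194.1] 0.77 [ 0.6352 -0.1542  0.1851]
probe_grip 10 [270.6 276.9] 0.48 [0.3984 0.0502 0.1851]
probe_nose 9 [398.5 216.9] 0.98 [ 0.6053 -0.2536  0.1851]
probe_nose 10 [404.2 189.2] 0.45 [ 0.614  -0.2667  0.1851]
port_rim 8 [122.1 108.9] 0.57 [ 0.5599 -0.0344  0.094 ]
port_rim 9 [298.6 223.7] 0.95 [ 0.567  -0.0335  0.094 ]
port_rim 10 [305.5 209.7] 0.87 [ 0.5696 -0.0327  0.094 ]
warmer 8 [277.4  75.8] 0.96 [ 0.6791 -0.0392  0.    ]
warmer 9 [315.5 214.5] 0.7 [ 0.6857 -0.0327  0.    ]
warmer 10 [307.3 174.8] 0.73 [ 0.6789 -0.0394  0.    ]
```

View pics/w3.png

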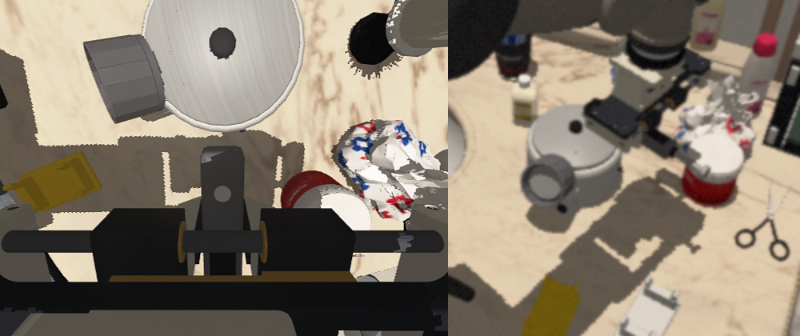

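carry_out(commands=[[[0.012,0,0],0,0],[[0,0,0.025],0,0],[[0,0,0.025],0,0],[[0,0,0.006],0,0],[[0,0,0.006],0,0],[[0,0,0],0,0]], newtons=12)

```text
time: 10.32
tool_pos: [0.6445, -0.1438, 0.1281]
tool_rot: [3.141, -0.0, 1.242]
contact_force: [-0.1, -0.5, -0.6]
opening: 0.0261
grip_force: 12.0
```

```bash
python3 - <<'E'
from h import *
from cell import robot
import cv2
s,p=wrist(robot);print(s["tool_pos"],s["contact_force"],s["torque"])
q=robot.read_camera("scene")
im=np.hstack([p["pixels"][:,:,::-1],cv2.resize(q["pixels"][130:270,260:440,::-1],(540,420),interpolation=3)]);cv2.imwrite("pics/w4.png",cv2.resize(im,(800,305)))
E
```

```text
[ 0.6445 -0.1438  0.1281] [-0.135  -0.4536 -0.5517] [-0.1074  0.0393 -0.0038]
```

View pics/w4.png

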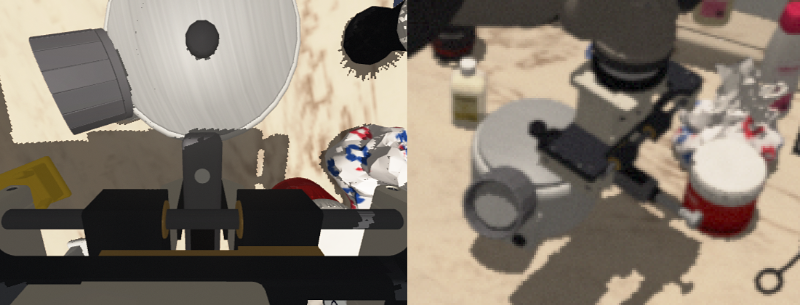

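The tail now overhangs the pot's edge, and the nose is well clear of the jar (about 70 mm). I'll lower it until it touches.

carry_out(commands=[[[0,0,0.004],0,0],[[0,0,0.004],0,0],[[0,0,0.004],0,0],[[0,0,0.004],0,0],[[0,0,0],0,0]], newtons=12)

```text
time: 11.05
tool_pos: [0.6439, -0.1438, 0.1112]
tool_rot: [-3.141, -0.0, 1.242]
contact_force: [-0.4, -0.7, -0.7]
opening: 0.0259
grip_force: 12.0
```

carry_out(commands=[[[0,0,0.004],0,0],[[0,0,0.004],0,0],[[0,0,0.004],0,0],[[0,0,0],0,0]], newtons=12)

```text
time: 11.55
tool_pos: [0.6441, -0.1439, 0.0993]
tool_rot: [-3.141, -0.0, 1.242]
contact_force: [-0.6, -0.2, -1.4]
opening: 0.026
grip_force: 12.0
```

```bash
cat > look.py <<'E'
from h import *
from cell import robot
import cv2,sys
s,p=wrist(robot);print(s["tool_pos"],s["contact_force"],s["torque"])
q=robot.read_camera("scene");t=robot.read_camera("top")
im=np.hstack([p["pixels"][:,:,::-1],cv2.resize(q["pixels"][130:270,260:440,::-1],(540,420),interpolation=3)]);cv2.imwrite(f"pics/{sys.argv[1]}.png",cv2.resize(im,(800,305)))
Rt=R.from_euler("xyz",s["tool_rot"]).as_matrix();g=s["tool_pos"]+Rt@[0,0,.004]
for c,n in ((p,"wrist"),(q,"scene"),(t,"top")):
    for d in robot.tip_of(c,"probe_nose")[:1]:
        # nose constrained to the vertical plane of the probe: intersect ray with that plane
        o,v=ray(c,d["at"]);ny=Rt[:,1];X=o+v*(ny@(g-o))/(ny@v);r=X-g
        f=-Rt[:,0];print(n,round(d["p"],2),np.round(d["at"],1),"fwd",r@f,"down",-r[2],"pitch",np.arctan2(-r[2],r@f), "pitch from dist .108", )
        # best pitch by reprojection
        th=np.linspace(-.3,1,261);e=[np.linalg.norm(proj(c,g+.108*(np.cos(a)*f-np.sin(a)*np.array([0,0,1])))-d["at"]) for a in th];i=np.argmin(e);print("   fit pitch",th[i],"px err",e[i])
E
python3 look.py w5
```

```text
[ 0.6441 -0.1439  0.0993] [-0.6474 -0.1826 -1.3649] [-0.1424  0.1476  0.002 ]
scene 0.91 [387.4 244.3] fwd 0.10665354164962668 down 0.020439367948015902 pitch 0.18934688959795962 pitch from dist .108
   fit pitch 0.19 px err 0.24831257376647395
top 0.4 [386.3 197.9] fwd 0.1099561510320989 down 0.030311701952437792 pitch 0.2689897567982114 pitch from dist .108
   fit pitch 0.16500000000000004 px err 1.106734790503309
```

carry_out(commands=[[[0,0,0.004],0,0],[[0,0,0.004],0,0],[[0,0,0.003],0,0],[[0,0,0],0,0]], newtons=12)

```text
time: 12.35
tool_pos: [0.6441, -0.144, 0.0884]
tool_rot: [-3.141, 0.0, 1.242]
contact_force: [-0.3, -0.0, -0.2]
opening: 0.026
grip_force: 12.0
```

```bash
python3 look.py w6
```

```text
[ 0.6441 -0.144   0.0884] [-0.3044 -0.0207 -0.2448] [-0.1002  0.0268  0.0177]
scene 0.92 [381.1 253. ] fwd 0.09628522581630551 down 0.05478012229501006 pitch 0.5172650112252725 pitch from dist .108
   fit pitch 0.5050000000000001 px err 1.096351310612079
top 0.59 [381.8 198.1] fwd 0.10220102130735532 down 0.043331622595638275 pitch 0.4010099771535317 pitch from dist .108
   fit pitch 0.36000000000000004 px err 0.40289817539650385
```

carry_out(commands=[[[0,0,0],0,0],[[0,0,-0.02],0,0],[[0,0,-0.05],0,0],[[0,0,-0.05],0,0],[[-0.03,0,0],-0.17,0],[[0,0,0],-0.17,0],[[0,0,0],0,0]], newtons=50)

```text
time: 13.52
tool_pos: [0.6343, -0.1725, 0.2087]
tool_rot: [-3.141, -0.0, 1.58]
contact_force: [-0.5, -0.0, -1.4]
opening: 0.0255
grip_force: 50.0
```

```bash
python3 look.py w7; python3 - <<'E'
from h import *
from cell import robot
s,p=wrist(robot)
for n,z in (("port_rim",.094),("warmer",0)):
    for d in robot.tip_of(p,n)[:2]: print(n,np.round(d["at"],1),round(d["p"],2),atz(p,d["at"],z))
E
```

```text
[ 0.6343 -0.1725  0.2087] [-0.4531 -0.0192 -1.3739] [-0.111   0.0539 -0.0361]
scene 0.6 [410.  219.7] fwd 0.10475590822284243 down 0.05044497175746346 pitch 0.4487771385313621 pitch from dist .108
   fit pitch 0.42 px err 3.4106577777790905
top 0.58 [403.4 182.5] fwd 0.099208469332439 down 0.047644629315733794 pitch 0.44772119124592313 pitch from dist .108
   fit pitch 0.425 px err 0.2145637951491048
port_rim [277.  276.9] 0.22 [ 0.6346 -0.2336  0.094 ]
warmer [321.7  68.8] 0.6 [ 0.6795 -0.04    0.    ]
warmer [123.3 257.9] 0.47 [ 0.4403 -0.2611  0.    ]
```

View pics/w7.png

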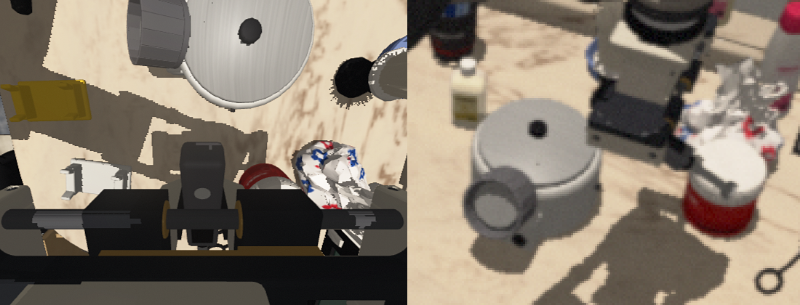

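```bash
python3 - <<'E'
from h import *
from cell import robot
s,p=wrist(robot);t=robot.read_camera("top");q=robot.read_camera("scene")
print("knob",atz(p,(350,43),.112))
print("knob top",atz(t,(311,167),.112),"scene",atz(q,(320,188),.112))
for c in (t,q):
  for n,z in (("port_rim",.094),("warmer",0)):
    for d in robot.tip_of(c,n)[:1]: print(n,np.round(d["at"],1),round(d["p"],2),atz(c,d["at"],z))
E
```

```text
knob [ 0.6837 -0.0403  0.112 ]
knob top [ 0.6788 -0.0446  0.112 ] scene [ 0.682 -0.042  0.112]
port_rim [302.9 211.2] 0.86 [ 0.5655 -0.026   0.094 ]
warmer [307.4 174.4] 0.91 [ 0.68   -0.0397  0.    ]
port_rim [300.6 226.3] 0.68 [ 0.5616 -0.0411  0.094 ]
warmer [316.  214.1] 0.96 [ 0.6876 -0.0334  0.    ]
```

carry_out(commands=[[[0.0243,-0.0355,0],0,0],[[0.0243,-0.0355,0],0,0],[[0.0243,-0.0355,0],0,0],[[0.0243,-0.0355,0],0,0],[[0.0243,-0.0355,0],0,0],[[0.0243,-0.0355,0],0,0],[[0,0,0],-0.168,0],[[0,0,0],-0.168,0],[[0,0,0],-0.168,0],[[0,0,0],-0.168,0],[[0,0,0],-0.168,0],[[0,0,0],-0.168,0],[[0,0,0],-0.168,0],[[0,0,0],-0.168,0],[[0,0,0],-0.168,0],[[0,0,0.026],0,0],[[0,0,0.026],0,0],[[0,0,0],0,0],[[0,0,0],0,0]])

```text
time: 16.7
tool_pos: [0.4204, -0.029, 0.1576]
tool_rot: [-3.141, 0.001, 3.094]
contact_force: [0.1, -0.1, -0.3]
opening: 0.026
grip_force: 50.0
```

```bash
sed -i 's/\[130:270,260:440/[150:290,240:420/' look.py; cat >> look.py <<'E'
    for d in robot.tip_of(c,"port_rim")[:1]: print("   rim",round(d["p"],2),np.round(d["at"],1),atz(c,d["at"],.094))
E
python3 look.py w8
```

```text
[ 0.4204 -0.029   0.1576] [ 0.0946 -0.0662 -0.2898] [ 0.0204 -0.0345 -0.0444]
   rim 0.84 [299.9 224.8] [ 0.5652 -0.0377  0.094 ]
top 0.66 [304.1 228.2] fwd 0.11112339028980484 down 0.2036036133996839 pitch 1.071196502371326 pitch from dist .108
   fit pitch 0.4000000000000001 px err 1.7663749042901606
   rim 0.76 [302.9 212.4] [ 0.5624 -0.0261  0.094 ]
```

View pics/w8.png

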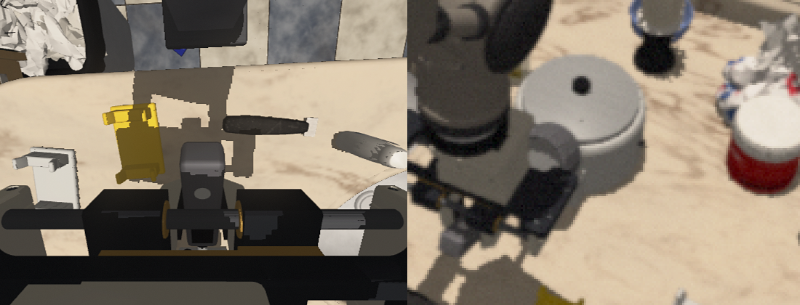

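```bash
python3 - <<'E'
from h import *
from cell import robot
import cv2
s,p=wrist(robot)
# dot position along the handle from w2 (tool pose then)
Tt=np.eye(4);Tt[:3,:3]=R.from_euler("xyz",[-3.1406,.0021,2.9925]).as_matrix();Tt[:3,3]=[.4654,-.2411,.1323]
p2=dict(p);p2["view"]=np.linalg.inv(Tt@np.array(p["T_tool_cam"]))
X=atz(p2,(273,193),.052);b=(Tt[:3,:3].T@(X-Tt[:3,3]))[0]-.001;print("dot behind grip",b)
Rt=R.from_euler("xyz",s["tool_rot"]).as_matrix();g=s["tool_pos"]+Rt@[0.0,0,.003];f=-Rt[:,0];u=np.array([0,0,1.])
for a in (.3,.35,.4,.45,.5,.55):
    fx=np.cos(a)*f-np.sin(a)*u;fz=np.sin(a)*f+np.cos(a)*u
    print(a,[np.round(proj(p,g+x*fx+z*fz),1).tolist() for x,z in ((-.052,-.011),(-.052,.011),(-b,.011))])
g8=p["pixels"].mean(2)
print(g8[180:300,272:276].mean(1).round().astype(int).tolist())
for c in (p,):
  c8=c["pixels"][180:300,225:335,::-1];cv2.imwrite("pics/crop.png",cv2.resize(c8,None,fx=5,fy=5,interpolation=cv2.INTER_NEAREST))
E
```

```text
dot behind grip 0.025188928518315813
0.3 [[275.5, 177.7], [275.2, 203.3], [275.4, 253.4]]
0.35 [[275.5, 179.4], [275.2, 208.1], [275.4, 256.3]]
0.4 [[275.5, 181.5], [275.1, 213.3], [275.4, 259.2]]
0.45 [[275.4, 184.0], [275.1, 218.9], [275.4, 262.2]]
0.5 [[275.4, 186.8], [275.0, 224.8], [275.4, 265.3]]
0.55 [[275.3, 190.0], [275.0, 231.0], [275.4, 268.4]]
[79, 79, 80, 81, 82, 82, 81, 82, 82, 81, 81, 81, 81, 81, 84, 55, 55, 67, 67, 67, 67, 68, 68, 68, 69, 70, 69, 70, 71, 71, 71, 72, 72, 72, 72, 73, 72, 73, 73, 73, 79, 86, 93, 103, 51, 79, 121, 120, 115, 111, 108, 104, 100, 95, 93, 93, 93, 94, 94, 94, 97, 47, 40, 42, 42, 41, 42, 42, 42, 42, 42, 42, 41, 41, 42, 41, 42, 40, 39, 60, 77, 78, 78, 78, 78, 78, 78, 78, 78, 77, 77, 78, 79, 67, 41, 39, 40, 40, 40, 40, 40, 40, 39, 40, 39, 39, 39, 37, 29, 30, 30, 32, 31, 31, 32, 32, 31, 31, 33, 33]
```

View pics/crop.png

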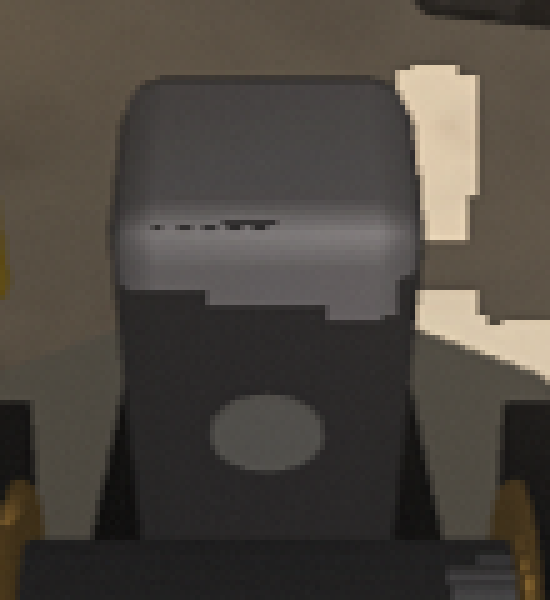

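The crop shows the tail's lower edge at row 195, its upper edge at row 225 and the dot at row 266. That puts the pitch at about 0.5 rad, which suits the port. I'll raise onto the port axis and approach to just before the rim.

carry_out(commands=[[[0,0.0015,-0.0155],0,0],[[-0.015,0,0.008],0,0],[[-0.015,0,0.008],0,0],[[-0.014,0,0.008],0,0],[[0,0,0],0,0],[[0,0,0],0,0]])

```text
time: 17.95
tool_pos: [0.4635, -0.0293, 0.1477]
tool_rot: [3.141, -0.001, 3.094]
contact_force: [-0.3, 0.2, -1.9]
opening: 0.0258
grip_force: 50.0
```

```bash
python3 look.py w9; python3 -c "
import cv2;from cell import robot
import numpy as np
q=robot.read_camera('scene')['pixels'][170:270,250:370,::-1];t=robot.read_camera('top')['pixels'][160:260,250:370,::-1]
cv2.imwrite('pics/c9.png',cv2.resize(np.hstack([q,t]),(800,333),interpolation=3))"
```

```text
[ 0.4635 -0.0293  0.1477] [-0.2924  0.2432 -1.8734] [ 0.0356 -0.0031 -0.0002]
   rim 0.83 [275.6 356.7] [ 0.5623 -0.0346  0.094 ]
   rim 0.68 [296.9 226.5] [ 0.5574 -0.0332  0.094 ]
top 0.53 [306.1 206.9] fwd 0.11584078964575048 down 0.06900200455234937 pitch 0.537223995576044 pitch from dist .108
   fit pitch 0.04500000000000004 px err 0.7729391218998313
   rim 0.61 [306.7 212.3] [ 0.5629 -0.0359  0.094 ]
```

View pics/c9.png

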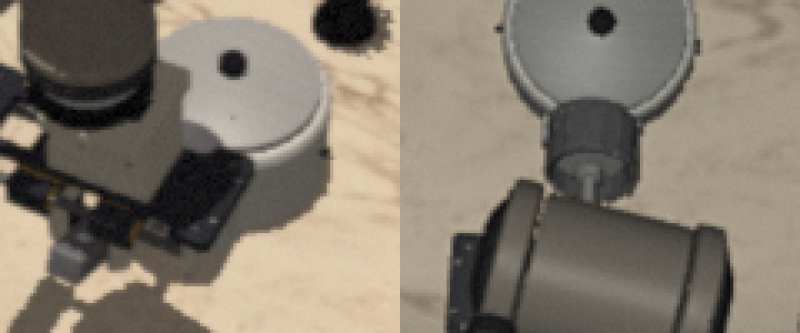

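The top view shows the nose centred in the collar (neck at column 591, collar centre about 592). I'll advance slowly, watching the force.

carry_out(commands=[[[-0.0044,0,0.0014],0,0],[[-0.0044,0,0.0024],0,0],[[-0.0018,0,0.001],0,0],[[0,0,0],0,0],[[0,0,0],0,0]])

```text
time: 19.12
tool_pos: [0.4744, -0.0299, 0.1434]
tool_rot: [3.141, -0.0, 3.094]
contact_force: [0.3, -0.9, -0.2]
opening: 0.0259
grip_force: 50.0
```

carry_out(commands=[[[-0.0018,0,0.001],0,0],[[0,0,0],0,0],[[0,0,0],0,0]])

```text
time: 19.5
tool_pos: [0.476, -0.03, 0.1424]
tool_rot: [3.141, -0.0, 3.094]
contact_force: [-2.0, -0.2, 1.6]
opening: 0.0256
grip_force: 50.0
```

carry_out(commands=[[[-0.0018,0,0.001],0,0],[[0,0,0],0,0],[[0,0,0],0,0]])

```text
time: 19.88
tool_pos: [0.4779, -0.0301, 0.1414]
tool_rot: [3.141, -0.0, 3.094]
contact_force: [-3.9, -0.6, 1.6]
opening: 0.0256
grip_force: 50.0
```

carry_out(commands=[[[-0.0018,0,0.001],0,0],[[0,0,0],0,0],[[0,0,0],0,0]])

```text
time: 20.25
tool_pos: [0.4796, -0.0302, 0.1404]
tool_rot: [3.141, -0.001, 3.094]
contact_force: [-6.2, 0.1, 4.0]
opening: 0.0256
grip_force: 50.0
```

```bash
python3 - <<'E'
from h import *
from cell import robot
F=[]
for i in range(4):
    robot.read_camera("top");s=robot.observe();F.append(s["contact_force"])
F=np.mean(F,0);print(s["tool_pos"],F,-F@[.8765,-.0439,-.4794],s["torque"])
E
```

```text
[ 0.4796 -0.0301  0.1404] [-5.1554  0.3218  3.5589] 6.238933366085385 [ 0.0748  0.7748 -0.0378]
```

carry_out(commands=[[[0,0,0],0,0],[[0,0,0],0,0],[[0,0,0],0,0],[[0,0,0],0,0],[[0,0,0],0,0],[[0,0,0],0,0],[[0,0,0],0,0],[[0,0,0],0,0],[[0,0,0],0,0],[[0,0,0],0,0],[[0,0,0],0,0],[[0,0,0],0,0],[[0,0,0],0,0],[[0,0,0],0,0],[[0,0,0],0,0],[[0,0,0],0,0],[[0,0,0],0,0],[[0,0,0],0,0]])

```text
time: 22.7
tool_pos: [0.4796, -0.0302, 0.1404]
tool_rot: [3.141, -0.001, 3.094]
contact_force: [-5.2, -0.8, 4.8]
opening: 0.0254
grip_force: 50.0
```

```bash
sed -i 's/"pitch from dist .108", //' look.py; python3 look.py w10; python3 - <<'E'
from h import *
from cell import robot
import cv2
s,p=wrist(robot)
b=.0252
Rt=R.from_euler("xyz",s["tool_rot"]).as_matrix();g=s["tool_pos"]+Rt@[0.0,0,.003];f=-Rt[:,0];u=np.array([0,0,1.])
gr=p["pixels"].mean(2)
m=((gr>68)&(gr<90)).astype(np.uint8);m[:245]=0;m[280:]=0;m[:,:260]=0;m[:,295:]=0
n,l,st,c=cv2.connectedComponentsWithStats(m);print(st,c)
for a in (.4,.45,.5,.55,.6):
    fx=np.cos(a)*f-np.sin(a)*u;fz=np.sin(a)*f+np.cos(a)*u
    print(a,[np.round(proj(p,g+x*fx+z*fz),1).tolist() for x,z in ((-.052,-.011),(-.052,.011),(-b,.011))])
print(gr[185:240,272:276].mean(1).round().astype(int).tolist())
E
```

```text
[ 0.4796 -0.0302  0.1404] [-5.171  -0.7829  4.7879] [ 0.0246  0.7512 -0.0038]
   rim 0.75 [275.  343.9] [ 0.5601 -0.035   0.094 ]
   rim 0.36 [299.4 224. ] [ 0.567  -0.0356  0.094 ]
top 0.55 [309.  205.3] fwd 0.07946419732190703 down -0.1434118707816524 pitch -1.0648124824842697
   fit pitch 0.34 px err 2.46494218731263
   rim 0.75 [305.1 212.8] [ 0.5615 -0.0318  0.094 ]
[[     0      0    560    420 234939]
 [   268    259     21     15    261]] [[279.5017 209.4372]
 [277.9425 266.0268]]
0.4 [[275.5, 181.5], [275.1, 213.2], [275.4, 259.2]]
0.45 [[275.4, 183.9], [275.1, 218.8], [275.4, 262.2]]
0.5 [[275.4, 186.7], [275.1, 224.7], [275.4, 265.2]]
0.55 [[275.3, 189.9], [275.0, 230.9], [275.4, 268.3]]
0.6 [[275.3, 193.5], [275.0, 237.4], [275.4, 271.5]]
[81, 80, 80, 79, 79, 80, 80, 79, 79, 82, 50, 58, 66, 67, 68, 68, 68, 68, 69, 69, 70, 70, 70, 71, 71, 72, 72, 72, 72, 72, 72, 72, 73, 73, 73, 79, 86, 94, 99, 106, 113, 120, 117, 114, 110, 107, 102, 98, 94, 93, 93, 93, 93, 93, 95]
```

carry_out(commands=[[[0.01,0,-0.0055],0,0],[[0.018,0,-0.01],0,0],[[0.022,0,-0.012],0,0],[[0.005,0,-0.025],0,0],[[0,0,0],0.102,0],[[-0.014,-0.0414,0],0,0],[[-0.014,-0.0414,0],0,0],[[-0.014,-0.0414,0],0,0],[[-0.014,-0.0414,0],0,0],[[-0.014,-0.0414,0],0,0],[[0,0,0],0,0],[[0,0,0],0,0]])

```text
time: 24.7
tool_pos: [0.463, -0.2423, 0.1928]
tool_rot: [3.141, 0.0, 2.991]
contact_force: [0.5, -0.1, -0.4]
opening: 0.0253
grip_force: 50.0
```

carry_out(commands=[[[0,0,0.035],0,0],[[0,0,0.035],0,0],[[0,0,0.03],0,0],[[0,0,0],0,0],[[0,0,0.005],0,0],[[0,0,0.005],0,0],[[0,0,0.005],0,0],[[0,0,0.005],0,0],[[0,0,0.005],0,0],[[0,0,0],0,0]], newtons=12)

```text
time: 25.95
tool_pos: [0.463, -0.2425, 0.0674]
tool_rot: [3.141, -0.001, 2.992]
contact_force: [-0.2, -0.1, -1.7]
opening: 0.0259
grip_force: 12.0
```

```bash
python3 look.py w11
```

```text
[ 0.463  -0.2425  0.0674] [-0.19   -0.1223 -1.7422] [-0.0032  0.0139  0.0396]
   rim 0.56 [297.7 223.8] [ 0.5659 -0.0316  0.094 ]
top 0.45 [387.1 214.3] fwd 0.10741537297938047 down 0.04073066487786994 pitch 0.36243763820418423
   fit pitch 0.25500000000000006 px err 1.0312659568183649
   rim 0.97 [304.3 209.2] [ 0.5708 -0.0296  0.094 ]
```

carry_out(commands=[[[0,0,0.005],0,0],[[0,0,0.005],0,0],[[0,0,0.005],0,0],[[0,0,0.004],0,0],[[0,0,0.003],0,0],[[0,0,0],0,0],[[0,0,0],0,0]], newtons=12)

```text
time: 27.28
tool_pos: [0.4632, -0.2426, 0.0456]
tool_rot: [3.141, -0.0, 2.992]
contact_force: [0.2, -0.1, -1.3]
opening: 0.0264
grip_force: 12.0
```

```bash
python3 look.py w12
```

```text
[ 0.4632 -0.2426  0.0456] [ 0.1526 -0.0528 -1.2601] [ 0.0403 -0.0032  0.0546]
   rim 0.76 [300.8 225.2] [ 0.5649 -0.0402  0.094 ]
top 0.42 [389.3 211. ] fwd 0.11377583793193034 down -0.005085572165852308 pitch -0.04466844143373133
   fit pitch -0.09499999999999997 px err 2.0922026598527252
   rim 0.87 [299.6 210.9] [ 0.5661 -0.0175  0.094 ]
```

carry_out(commands=[[[0,0,0.0015],0,0],[[0,0,0],0,0.3],[[0,0,0],0,0.5],[[0,0,0],0,0.7],[[0,0,0],0,0.7],[[0,0,0],0,0.7],[[0,0,-0.02],0,0.7],[[0,0,-0.05],0,0.7],[[0,0,-0.05],0,0.7],[[0,0,0],0,0.7],[[0,0,0],0,0.7]])

```text
time: 29.1
tool_pos: [0.4628, -0.2424, 0.1638]
tool_rot: [3.141, -0.001, 2.992]
contact_force: [0.1, -0.4, -0.1]
opening: 0.0642
grip_force: 0.0
```

```bash
python3 - <<'E'
from h import *
from cell import robot
import cv2
s,p=wrist(robot);q=robot.read_camera("scene");t=robot.read_camera("top");print(s["tool_pos"],s["contact_force"],s["opening"])
for n in ("probe_grip","probe_nose"):
    for c in (p,q,t):
        for d in robot.tip_of(c,n)[:1]: print(n,c["shot"],np.round(d["at"],1),round(d["p"],2),atz(c,d["at"],.041))
im=np.hstack([p["pixels"][:,:,::-1],cv2.resize(q["pixels"][230:340,320:430,::-1],(420,420),interpolation=3)]);cv2.imwrite("pics/end.png",cv2.resize(im,(800,343)))
E
```

```text
[ 0.4628 -0.2424  0.1638] [ 0.07   -0.3578 -0.145 ] 0.0641797417342821
probe_grip 50 [366.1 297.6] 0.98 [ 0.4721 -0.2417  0.041 ]
probe_grip 51 [383.8 252.6] 0.71 [ 0.4643 -0.2454  0.041 ]
probe_nose 49 [280.5 309.7] 0.63 [ 0.5666 -0.254   0.041 ]
probe_nose 50 [389.4 265.2] 0.96 [ 0.5784 -0.2644  0.041 ]
probe_nose 51 [390.4 210.3] 0.46 [ 0.5783 -0.2638  0.041 ]
```

View pics/end.png

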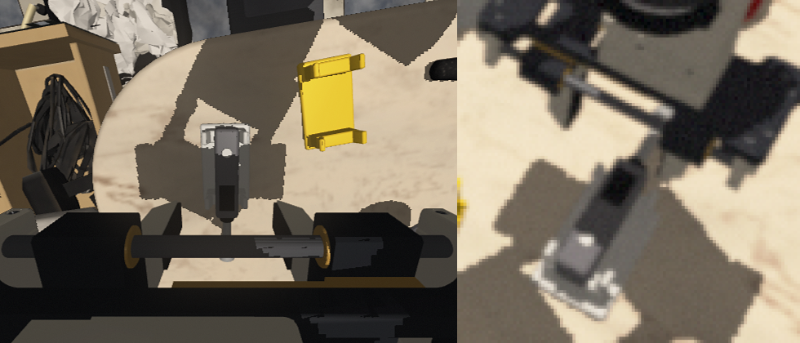

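The final picture shows the thermometer flat in the white rest, display up, with the tail at (228,128) and the nose at (227,258). The measured points match the start to within a few mm, and the gripper is clear.

```bash
python3 -c "
from cell import robot
print(robot.hand_in())"
```

```text
the job is handed in; nothing more can be done
None
```

I pressed the thermometer squarely into the port with about 6.8 N, which is about half of the plate's travel, and held it for over 2 s. It is back in its white rest, display side up and let go, and the job is handed in at about 29 s; `hand_in` gave no verdict, and the tail was pressed lightly on the pot's lid to tilt the nose.

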